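# Move a hanging bolt caddy over the rail end stops to the next rail

## Task

Take the hanging bolt caddy off its rail by lifting it over the upturned end stop, thread it over the end stop of the next rail and set it down so that it hangs there. Then slide it along that rail until it meets the clamp block, press it snug with a light push of about 5 N for a moment, and let go; do not shove the clamp block along the rail, do not force the caddy against the rails, and leave the other things on the bench alone.

Things in the scene. Friction and masses are not known exactly. Their poses are not given: they have to be found in the camera images.
- caddy: Grey open bolt tray (100 x 60 x 40 mm, x by y by z) hanging from a steel loop, with a dark grip tab on top; one rigid piece, 0.26 to 0.5 kg. Origin: centre of the tray's underside; z up, y along the rail. The closed loop surrounds the rail, so the caddy comes off only past a rail's free end. Hanging, its loop's top plate rests on the rail.
- caddy_loop (a point): Centre of the underside of the loop's top plate, which rests on the rail; 90 mm above the caddy's origin. The loop is a rectangular window, open along y: inside 20 mm wide (x) and 45 mm high, from this point down. Its side plates (4 mm thick) and top plate (5 mm thick) are 40 mm long along y.
- caddy_tab (a point): Middle of the grip tab, 123 mm above the caddy's origin. The tab is 12 mm thick (caddy x), 30 mm long (caddy y) and stands from 95 to 140 mm above the origin; pinch it from above across its 12 mm thickness, that is crosswise to the rail.
- rail_a: First rail, fixed: a level steel bar 10 mm wide (x), 12 mm high, its top 150 mm above the bench, running 200 mm along its own +y from its free end to a post (y 190 to 216 mm). Origin: on the bench straight below the outer face of the free end. The base plate below is 12 mm thick. The caddy starts on this rail, its middle 70 to 140 mm from the free end.
- rail_a_end (a point): On the first rail, the middle of its end stop (at the free end, y from 0 to 8 mm, as wide as the bar), at the height of the bar's top; the stop rises 14 mm above the bar's top.
- rail_b: Second rail, fixed: the same bar and end stop, but its top is 162 mm above the bench and it runs 200 mm along its own -y from its free end to a post (y -190 to -216 mm). Origin: on the bench straight below the outer face of the free end, which faces the first rail's free end across 80 to 110 mm; the rails may be 20 mm out of line and 0.1 rad out of parallel.
- rail_b_end (a point): On the second rail, the middle of its end stop (y from 0 to -8 mm), at the height of the bar's top; the stop rises 14 mm above the bar's top.
- clamp_zone (a point): Fixed point on the second rail's bar axis (y = -144 mm), the middle of the stretch where the clamp block may sit: its middle is anywhere within 19 mm of here along the rail, unmeasured; find it by feel, sliding the caddy along -y. Aluminium block 34 x 20 x 28 mm (x, y, z) centred on the bar, black thumb knob at +x. It slips above about 12 N. Caddy snug: its middle is 30 mm from the block's.
- jar: Glass screw jar, 68 mm across and 90 mm high, standing beyond the rails; a bystander. Origin: centre of its underside.
- tin: Plain steel can, 76 mm across and 100 mm high, beyond the rails; a bystander. Origin: centre of its underside.
- carton: Closed cardboard box 80 x 110 x 50 mm, beyond the rails; a bystander. Origin: centre of its underside.
- driver: Black-handled screwdriver lying flat on the bench between the robot and the rails; a bystander.
Mind the look-alikes: they are no part of the job. Leave any green or orange look-alike of the caddy alone.

How it is judged:
By the outcome, as a careful person would: the job done as asked, in the order asked, and still so for the second after the job is handed in, with the robot touching nothing.
It also fails if it takes over 59 s, if anything falls off the work surface, if the arm or the gripper's body presses on something with over 40 N, if the wrist force passes 120 N, or if a joint passes its speed limit or range.

## Robot

A 6-joint arm with a two-finger parallel gripper is mounted at the origin on the work surface. World frame = base frame: x ahead of the robot, y to its left, z up, the work surface at z = 0. Lengths are in m, angles in degrees, forces in N, time in s.
With the tool pointing down it reaches from about 0.35 to 0.875 m from the base axis. Payload 4.2 kg.
Tool frame: the origin (TCP) lies midway between the tips of the shut fingers; the grasp point (between the pads) lies 19 mm behind it; z points along the fingers, y is the direction in which the jaws open and shut (so a half turn about z gives the same grasp; the last joint's range is limited). The gripper opens to 87 mm and grips with 3 to 60 N. Pads are 19 mm wide; open, the fingers measure 117 mm over their backs; the gripper's body (75 mm by 190 mm) begins 51 mm behind the grasp point.
Start: joints at [87.582, 22.042, 0.453, 0, -68.411, -14.817], TCP at [0.185, 0.597, 0.223] pointing down, gripper open.
Joint ranges: [-179.83, 179.83], [-69.29, 118.12], [-61.27, 80.66], [-181.25, 117.63], [-171.15, -9.14], [-177.46, 177.46]. Speed limits (degrees/s): [159.86, 159.86, 180, 180, 180, 180].

## Interface

Orientations are given as a 3x3 rotation matrix whose columns are the frame's x, y, z axes.
In Python, from station import sense, capture, finish_job gives the robot as it stands. The module is installed in compiled form; this text tells all that it offers.
- The arm moves only by the shell command python3 -m jog 'ROWS' [OPENING]. ROWS is JSON, a list of rows, each a list of 6 numbers: the shift along the tool's x, y, z in cm, then the turn, a rotation vector about the tool's x, y, z in degrees. In form: [[dx, dy, dz, wx, wy, wz], ...]. A call has exactly 5 rows; each row shifts and turns the commanded pose from where the row before left it, along the tool's axes as they then stand; what a row does not reach is not made up. A row lasts 1/12 s, in which the tool goes at most 41.7 mm and 7.16 degrees, less where a joint would pass 70% of its speed; a pose out of reach is approached as far as the arm can. A call is refused whole if a number of a shift passes 4.17 or a number of a turn 7.16, either way. A call with a gripper value outside its range is refused whole. OPENING is the finger opening in cm, from 0 to 8.7, set as the call begins (- or left out, the last holds). The fingers move at their own pace and stop on an object; the grip force is fixed at half the most. Time passes only in rows, so rows that do not move let the fingers close, or fill a call up. It gives the time, the measured TCP pose, the force and the opening at its end, in the units of the state.
- sense(): the state, without advancing time (a new reading comes with each control period).
- capture(name): name is "side" or "top"; returns a dict with "frame" (420x560x3 uint8, red, green, blue), "fx", "fy", "cx", "cy" (pixels), "world_to_cam" (4x4, takes a point from world to camera coordinates). Camera axes: x right, y up, looking along -z (the intrinsics and any distortion apply to the point x, -y, -z); pixel columns grow to the right and rows downward; lengths in m; the calibration is good to about 2 mm. A picture is of the moment at which its call begins. There is no depth.
- finish_job(): hands the job in, once; it reports no verdict.
The state is a dict: "time_s": time; "joints": joint angles; "joint_velocities": joint speeds; "effort": joint torques, N m; "tcp_pos": TCP position; "ee_rot": TCP orientation; "wrist_force": force on the tool from outside, world axes, zero at the start; "moment": the same for the moment, N m; "gripper_width": opening from 0.0 (shut) to 1.0 (fully open).
Only numpy, scipy, OpenCV 4.12 (cv2) and the standard library are available. Lean on these libraries where they do the work, as an engineer would, in place of code of your own. Each camera call takes 0.05 s, during which the arm holds its last target.

## Working session

There is one attempt and no reset: what is moved stays moved. The work goes in short steps, Python scripts to look and compute and a shell command to move; the robot and the scene stay as the last step left them, time stands still between calls to the robot, and variables do not carry over. Pictures are saved under pics/ and viewed, and the job is handed in when it is done.

```bash
mkdir -p pics
cat > h.py <<'E'
import numpy as np, cv2
from station import sense, capture
def snap(n,f):
    c=capture(n); cv2.imwrite('pics/'+f,cv2.cvtColor(c['frame'],cv2.COLOR_RGB2BGR)); 
    np.savez('pics/'+f[:-4]+'.npz',**{k:np.array(v) for k,v in c.items()}); return c
def load(f): return dict(np.load('pics/'+f+'.npz',allow_pickle=True))
def ray(c,u,v):
    M=c['world_to_cam'];R=M[:3,:3];t=M[:3,3]
    d=np.array([(u-c['cx'])/c['fx'],-(v-c['cy'])/c['fy'],-1.0])
    o=-R.T@t; d=R.T@d; return o,d/np.linalg.norm(d)
def onz(c,u,v,z):
    o,d=ray(c,u,v); return o+d*(z-o[2])/d[2]
def proj(c,p):
    M=c['world_to_cam'];q=M[:3,:3]@np.array(p)+M[:3,3]
    return float(c['cx']+c['fx']*q[0]/-q[2]),float(c['cy']+c['fy']*-q[1]/-q[2])
def tri(c1,p1,c2,p2):
    o1,d1=ray(c1,*p1);o2,d2=ray(c2,*p2)
    A=np.stack([d1,-d2],1);s=np.linalg.lstsq(A,o2-o1,rcond=None)[0]
    a=o1+s[0]*d1;b=o2+s[1]*d2
    return (a+b)/2,np.linalg.norm(a-b)
def crop(f,x0,y0,x1,y1,k,out):
    i=cv2.imread('pics/'+f+'.png')[y0:y1,x0:x1]; cv2.imwrite('pics/'+out,cv2.resize(i,None,fx=k,fy=k,interpolation=cv2.INTER_CUBIC))
E
python3 - <<'E'
from h import *
for n in('side','top'):
    c=snap(n,n+'0.png'); print({k:v for k,v in c.items() if k!='frame'})
s=sense(); print(s)
E
```

```text
{'fx': 484.4328505381953, 'fy': 484.4328505381953, 'cx': 277.1992534108996, 'cy': 206.32448382307922, 'world_to_cam': array([[-0.98078953, -0.19445775,  0.01543009,  0.56581813],
       [ 0.155764  , -0.73309626,  0.66204792, -0.09324373],
       [-0.11742861,  0.65173312,  0.74930265, -1.27493043],
       [ 0.        ,  0.        ,  0.        ,  1.        ]])}
{'fx': 469.25140078370777, 'fy': 469.25140078370777, 'cx': 286.16961291404976, 'cy': 198.2907443540559, 'world_to_cam': array([[-0.02359048, -0.99964521, -0.01236663,  0.10320077],
       [ 0.98513019, -0.02535014,  0.16992907, -0.57669494],
       [-0.17018227, -0.00817403,  0.9853787 , -1.23570301],
       [ 0.        ,  0.        ,  0.        ,  1.        ]])}
{'time_s': 0.1, 'joints': array([ 8.75807543e+01,  2.20849630e+01,  3.90239493e-01, -2.57055755e-02,
       -6.84112293e+01, -1.48178438e+01]), 'joint_velocities': array([-0.04643482, -0.15943663,  0.18880358,  0.11981239, -0.02318455,
       -0.03078796]), 'effort': array([-4.24580858e-04, -3.91693890e+01,  1.87932515e+01,  4.23184678e+00,
        1.34133195e-02, -7.65330719e-05]), 'tcp_pos': array([0.18501364, 0.59644293, 0.22160063]), 'ee_rot': array([[ 9.55037714e-01, -2.96483929e-01, -4.94858510e-04],
       [-2.96484334e-01, -9.55035963e-01, -1.82993208e-03],
       [ 6.99377806e-05,  1.89437195e-03, -9.99998203e-01]]), 'wrist_force': array([-0.24492642,  0.43507267, -1.04374379]), 'moment': array([ 0.01330487, -0.02760856, -0.00670396]), 'gripper_width': 1.000529687058459}
```

View pics/side0.png

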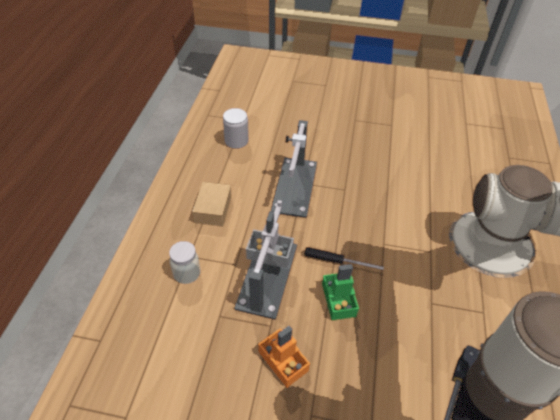

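View pics/top0.png

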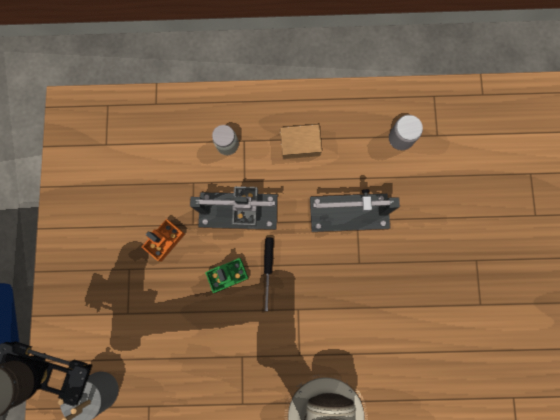

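Run:
```python
from h import *
crop('top0',185,170,285,240,8,'ct.png'); crop('top0',300,170,410,240,7,'ct2.png'); crop('side0',225,110,335,320,2.8,'cs.png')
crop('side0',225,195,325,270,8,'cs2.png')
```

```text
(no output)
```

View pics/ct.png

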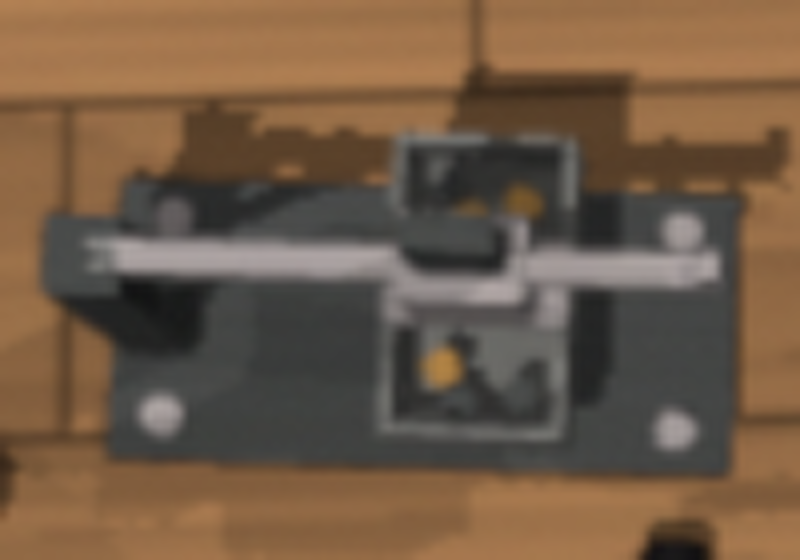

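View pics/ct2.png

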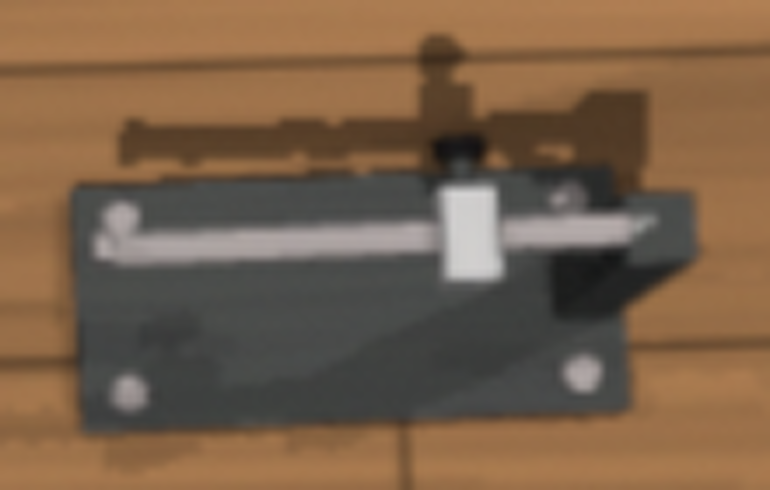

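View pics/cs2.png

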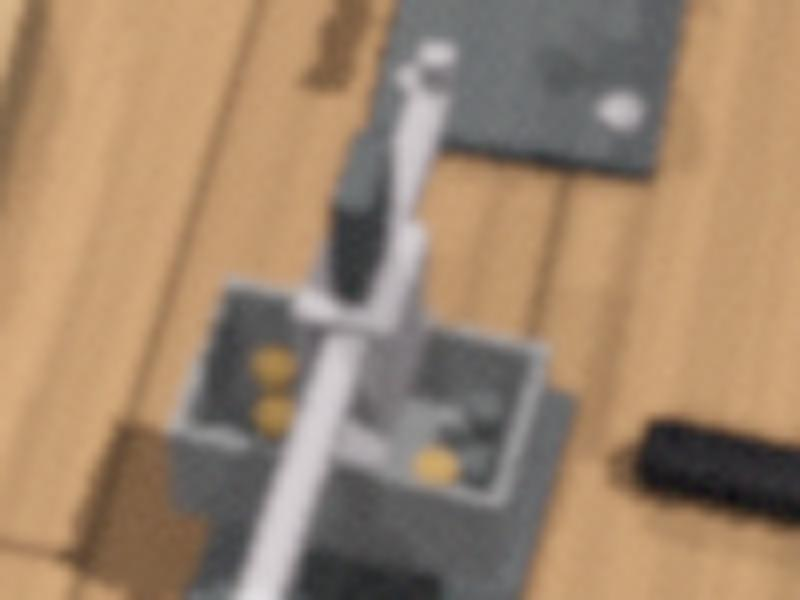

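View pics/cs.png

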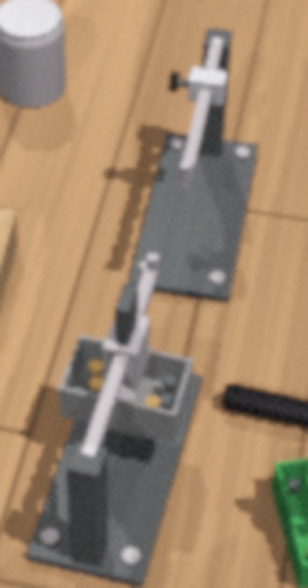

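Run:
```python
from h import *
np.set_printoptions(precision=4,suppress=True)
t=load('top0');s=load('side0')
T=lambda u,v:((u+.5)/8+184.5,(v+.5)/8+169.5)
B=lambda u,v:((u+.5)/7+299.5,(v+.5)/7+169.5)
S=lambda u,v:((u+.5)/8+224.5,(v+.5)/8+194.5)
print('cams',ray(t,0,0)[0],ray(s,0,0)[0])
for n,f,u,v,z in [('a bar post',T,120,257,.15),('a bar end',T,690,268,.15),('a stop outer top',T,718,267,.164),('a stop inner top',T,690,267,.164),
 ('tab top L',T,403,232,.2),('tab top R',T,500,234,.2),('tab mid',T,450,232,.2),
 ('tray TL',T,395,137,.1),('tray TR',T,575,137,.1),('tray BL',T,380,432,.1),('tray BR',T,568,437,.1),
 ('b post',B,630,229,.162),('b bar in',B,118,250,.162),('b mid',B,430,238,.162),('b stop outer',B,95,247,.176),('b stop inner',B,118,247,.176),
 ('clamp TL',B,440,188,.17),('TR',B,495,186,.17),('BR',B,502,278,.17),('BL',B,445,280,.17)]:
    print(n,onz(t,*f(u,v),z))
print('stop a side',[onz(s,*S(u,v),.164) for u,v in [(420,45),(455,50),(435,50)]])
print('tab top side', [onz(s,*S(u,v),.2) for u,v in [(365,130),(365,205)]])
print('stop a tri',tri(t,T(704,267),s,S(437,52)))
```

```text
cams [0.3603 0.0784 1.3169] [0.4198 0.8726 1.0083]
a bar post [0.5587 0.3071 0.15  ]
a bar end [0.5506 0.1271 0.15  ]
a stop outer top [0.5484 0.1178 0.164 ]
a stop inner top [0.5486 0.1265 0.164 ]
tab top L [0.5557 0.2116 0.2   ]
tab top R [0.5543 0.1823 0.2   ]
tab mid [0.5553 0.1974 0.2   ]
tray TL [0.6051 0.226  0.1   ]
tray TR [0.6036 0.1664 0.1   ]
tray BL [0.5071 0.2314 0.1   ]
tray BR [0.5039 0.17   0.1   ]
b post [ 0.543  -0.1688  0.162 ]
b bar in [0.5401 0.0131 0.162 ]
b mid [ 0.5416 -0.0978  0.162 ]
b stop outer [0.5392 0.022  0.176 ]
b stop inner [0.539  0.0139 0.176 ]
clamp TL [ 0.5582 -0.101   0.17  ]
TR [ 0.5584 -0.1205  0.17  ]
BR [ 0.5254 -0.1211  0.17  ]
BL [ 0.5252 -0.1011  0.17  ]
stop a side [array([0.5561, 0.1194, 0.164 ]), array([0.5457, 0.1192, 0.164 ]), array([0.5514, 0.1204, 0.164 ])]
tab top side [array([0.559 , 0.1857, 0.2   ]), array([0.5535, 0.2121, 0.2   ])]
stop a tri (array([0.5495, 0.1221, 0.165 ]), np.float64(0.002187269138375124))
```

Candidates: grey hanging caddy (top 244,205; side 270,245), the green look-alike (top 228,275; side 341,290) and the orange one (top 163,240; side 285,355). The grey one hangs on rail A, and the crop confirms its loop around the bar and its dark tab, so I choose it. The clamp is at top (367,203), y≈-0.111 m. Next I plan the approach.

```bash
cat > plan.py <<'E'
# prints suggestion of rows to a target: x y z yaw(deg of tool y axis) n
import sys; from h import *
from scipy.spatial.transform import Rotation as Ro
x,y,z,yaw=map(float,sys.argv[1:5]); n=int(sys.argv[5])
s=sense(); p=s['tcp_pos']; R=s['ee_rot']
a=np.radians(yaw); ty=np.array([np.cos(a),np.sin(a),0]); tz=np.array([0,0,-1.]); Rt=np.stack([np.cross(ty,tz),ty,tz],1)
w=Ro.from_matrix(R.T@Rt).as_rotvec()/n; D=(np.array([x,y,z])-p)/n
print('t',s['time_s'],'p',p.round(4),'rotvec tot',np.degrees(w*n).round(2),'F',s['wrist_force'].round(2),'g',round(s['gripper_width'],3))
for i in range(n):
    print((R.T@D*100).round(2),np.degrees(w).round(2)); R=R@Ro.from_rotvec(w).as_matrix()
E
python3 plan.py 0.555 0.197 0.25 177.4 20
```

```text
t 0.1 p [0.185  0.5964 0.2216] rotvec tot [ 9.000e-02 -7.000e-02  7.535e+01] F [-0.24  0.44 -1.04] g 1.001
[ 2.36  1.36 -0.14] [ 0.   -0.    3.77]
[ 2.44  1.2  -0.14] [ 0.   -0.    3.77]
[ 2.52  1.04 -0.14] [ 0.   -0.    3.77]
[ 2.58  0.87 -0.14] [ 0.   -0.    3.77]
[ 2.63  0.7  -0.14] [ 0.   -0.    3.77]
[ 2.67  0.52 -0.14] [ 0.   -0.    3.77]
[ 2.7   0.35 -0.14] [ 0.   -0.    3.77]
[ 2.72  0.17 -0.14] [ 0.   -0.    3.77]
[ 2.72 -0.01 -0.14] [ 0.   -0.    3.77]
[ 2.72 -0.19 -0.14] [ 0.   -0.    3.77]
[ 2.7  -0.37 -0.14] [ 0.   -0.    3.77]
[ 2.67 -0.54 -0.14] [ 0.   -0.    3.77]
[ 2.63 -0.72 -0.14] [ 0.   -0.    3.77]
[ 2.57 -0.89 -0.14] [ 0.   -0.    3.77]
[ 2.51 -1.05 -0.14] [ 0.   -0.    3.77]
[ 2.43 -1.22 -0.14] [ 0.   -0.    3.77]
[ 2.35 -1.37 -0.14] [ 0.   -0.    3.77]
[ 2.25 -1.53 -0.14] [ 0.   -0.    3.77]
[ 2.15 -1.67 -0.14] [ 0.   -0.    3.77]
[ 2.03 -1.81 -0.14] [ 0.   -0.    3.77]
```

```bash
python3 -m jog '[[2.4,1.4,-0.3,0,0,3.8],[2.4,1.2,-0.3,0,0,3.8],[2.5,1.0,-0.2,0,0,3.8],[2.6,0.9,-0.2,0,0,3.8],[2.6,0.7,-0.2,0,0,3.8]]' 4.5
python3 -m jog '[[2.7,0.5,-0.2,0,0,3.8],[2.7,0.3,-0.2,0,0,3.8],[2.7,0.2,-0.2,0,0,3.8],[2.7,0,-0.2,0,0,3.8],[2.7,-0.2,-0.2,0,0,3.8]]'
python3 -m jog '[[2.7,-0.4,-0.1,0,0,3.8],[2.7,-0.5,-0.1,0,0,3.8],[2.6,-0.7,-0.1,0,0,3.8],[2.6,-0.9,-0.1,0,0,3.8],[2.5,-1.0,-0.1,0,0,3.8]]'
python3 plan.py 0.555 0.197 0.24 177.4 6
```

```text
time_s: 0.52
tcp_pos: [0.2777, 0.4955, 0.2341]
ee_rot: [[0.805, -0.594, -0.0], [-0.594, -0.805, -0.001], [0.0, 0.001, -1.0]]
wrist_force: [-0.3, 0.4, -0.4]
gripper_width: 0.705
time_s: 0.93
tcp_pos: [0.3699, 0.3959, 0.2443]
ee_rot: [[0.568, -0.823, -0.001], [-0.823, -0.568, -0.001], [0.0, 0.001, -1.0]]
wrist_force: [1.0, 0.3, -0.0]
gripper_width: 0.522
time_s: 1.35
tcp_pos: [0.4613, 0.295, 0.2492]
ee_rot: [[0.269, -0.963, -0.001], [-0.963, -0.269, -0.0], [0.0, 0.001, -1.0]]
wrist_force: [0.5, 0.8, 0.0]
gripper_width: 0.517
t 1.35 p [0.4613 0.295  0.2492] rotvec tot [ 0.04 -0.02 18.18] F [0.52 0.79 0.04] g 0.517
[ 1.99 -1.07  0.15] [ 0.01 -0.    3.03]
[ 1.93 -1.17  0.15] [ 0.01 -0.    3.03]
[ 1.87 -1.27  0.15] [ 0.01 -0.    3.03]
[ 1.8  -1.37  0.15] [ 0.01 -0.    3.03]
[ 1.72 -1.46  0.15] [ 0.01 -0.    3.03]
[ 1.65 -1.55  0.15] [ 0.01 -0.    3.03]
```

```bash
python3 -m jog '[[2.2,-1.2,0,0,0,3.3],[2.2,-1.3,0,0,0,3.3],[2.1,-1.5,0,0,0,3.3],[2.0,-1.6,0,0,0,3.3],[1.9,-1.7,0,0,0,3.3]]'
python3 -m jog '[[0.5,-0.5,0,0,0,1],[0,0,0,0,0,0],[0,0,0,0,0,0],[0,0,0,0,0,0],[0,0,0,0,0,0]]'
python3 plan.py 0.555 0.197 0.164 177.4 5
python3 - <<'E'
from h import *
snap('top','top1.png');snap('side','side1.png'); crop('top1',185,150,305,240,6,'ct1.png'); crop('side1',225,165,325,270,5.5,'cs1.png')
E
```

```text
time_s: 1.77
tcp_pos: [0.5502, 0.2037, 0.2491]
ee_rot: [[-0.016, -1.0, -0.001], [-1.0, 0.016, -0.0], [0.0, 0.001, -1.0]]
wrist_force: [-0.2, 0.8, -0.2]
gripper_width: 0.517
time_s: 2.18
tcp_pos: [0.5539, 0.2007, 0.2496]
ee_rot: [[-0.028, -1.0, -0.0], [-1.0, 0.028, 0.0], [-0.0, 0.0, -1.0]]
wrist_force: [-0.1, -0.0, 0.0]
gripper_width: 0.519
t 2.1833 p [0.5539 0.2007 0.2496] rotvec tot [0.01 0.01 0.98] F [-0.08 -0.03  0.04] g 0.519
[ 0.07 -0.02  1.71] [0.  0.  0.2]
[ 0.07 -0.02  1.71] [0.  0.  0.2]
[ 0.07 -0.02  1.71] [0.  0.  0.2]
[ 0.07 -0.02  1.71] [0.  0.  0.2]
[ 0.07 -0.03  1.71] [0.  0.  0.2]
```

View pics/cs1.png

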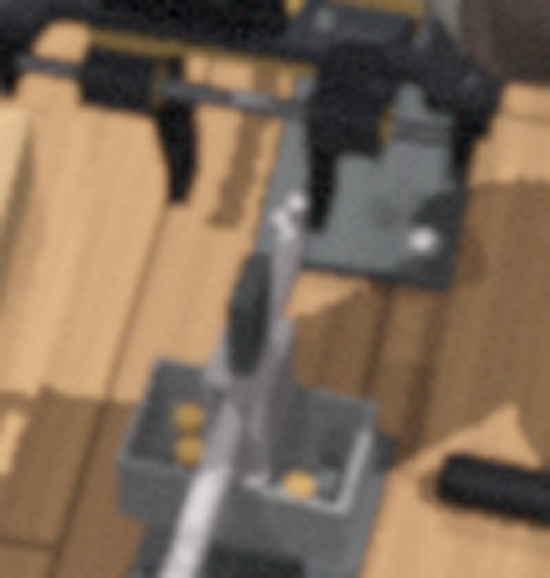

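View pics/ct1.png

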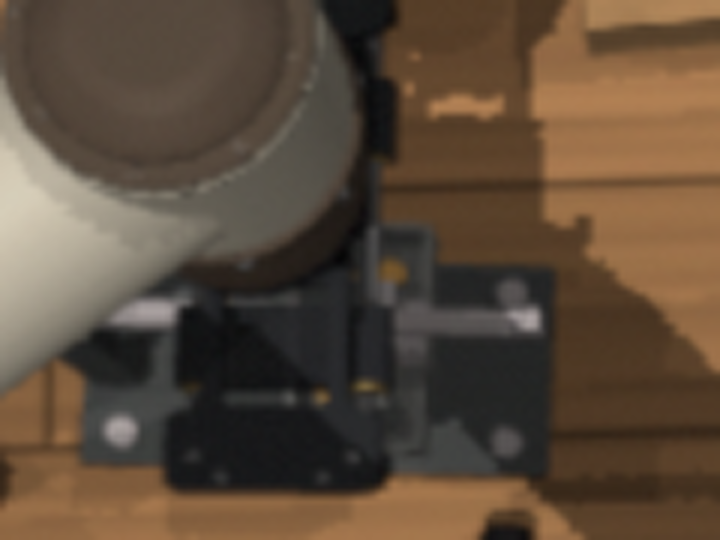

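The side crop shows the fingers (178,195) and (318,225) straddling the tab at (248,290). I'll lower the gripper and close it.

```bash
python3 -m jog '[[0.1,0,1.8,0,0,0.3],[0.1,0,1.9,0,0,0.3],[0.1,-0.1,1.9,0,0,0.3],[0.1,0,1.8,0,0,0.1],[0,0,1.1,0,0,0]]'
python3 -m jog '[[0,0,0,0,0,0],[0,0,0,0,0,0],[0,0,0,0,0,0],[0,0,0,0,0,0],[0,0,0,0,0,0]]'
python3 plan.py 0.555 0.197 0.164 177.4 1
python3 -m jog '[[0,0,0,0,0,0],[0,0,0,0,0,0],[0,0,0,0,0,0],[0,0,0,0,0,0],[0,0,0,0,0,0]]' 0
python3 -m jog '[[0,0,0,0,0,0],[0,0,0,0,0,0],[0,0,0,0,0,0],[0,0,0,0,0,0],[0,0,0,0,0,0]]'
python3 plan.py 0.555 0.197 0.164 177.4 1
python3 - <<'E'
from h import *
snap('side','side2.png'); crop('side2',225,165,325,270,5.5,'cs2.png')
E
```

```text
time_s: 2.7
tcp_pos: [0.5542, 0.1958, 0.1627]
ee_rot: [[-0.047, -0.999, -0.003], [-0.999, 0.047, -0.001], [0.001, 0.002, -1.0]]
wrist_force: [-0.3, -0.6, 0.7]
gripper_width: 0.519
time_s: 3.12
tcp_pos: [0.556, 0.1962, 0.1658]
ee_rot: [[-0.047, -0.999, 0.002], [-0.999, 0.047, 0.001], [-0.001, -0.002, -1.0]]
wrist_force: [0.6, 0.3, -0.7]
gripper_width: 0.518
t 3.1167 p [0.556  0.1962 0.1658] rotvec tot [-0.11  0.07 -0.12] F [ 0.58  0.25 -0.73] g 0.518
[-0.08  0.11  0.18] [-0.11  0.07 -0.12]
time_s: 3.53
tcp_pos: [0.5555, 0.1958, 0.1646]
ee_rot: [[-0.048, -0.999, -0.0], [-0.999, 0.048, 0.0], [-0.0, 0.0, -1.0]]
wrist_force: [-0.5, -0.2, 0.4]
gripper_width: 0.223
time_s: 3.95
tcp_pos: [0.5552, 0.1957, 0.1645]
ee_rot: [[-0.048, -0.999, -0.001], [-0.999, 0.048, -0.0], [0.0, 0.001, -1.0]]
wrist_force: [-1.0, 0.4, 1.7]
gripper_width: 0.139
t 3.95 p [0.5552 0.1957 0.1645] rotvec tot [ 0.04 -0.02 -0.14] F [-0.95  0.42  1.75] g 0.139
[-0.13  0.02  0.05] [ 0.04 -0.02 -0.14]
```

View pics/cs2.png

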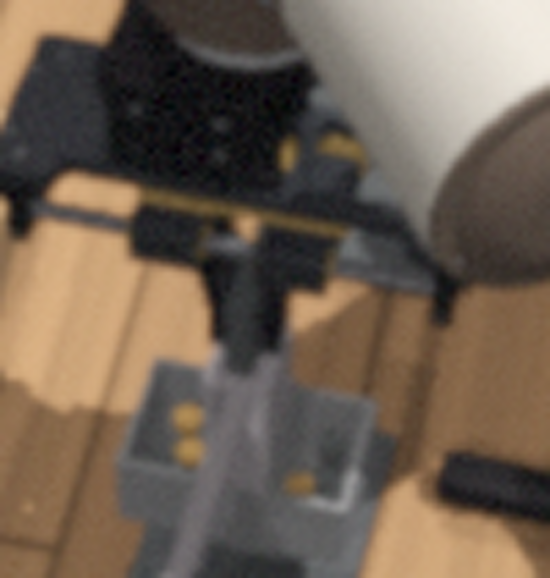

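Gripped: the opening is 12.1 mm, which is the tab's thickness. Now lift 23 mm; the window allows 14 to 33.

```bash
python3 -m jog '[[0,0,-0.3,0,0,0],[0,0,-0.4,0,0,0],[0,0,-0.5,0,0,0],[0,0,-0.6,0,0,0],[0,0,-0.5,0,0,0]]'
python3 -m jog '[[0,0,0,0,0,0],[0,0,0,0,0,0],[0,0,0,0,0,0],[0,0,0,0,0,0],[0,0,0,0,0,0]]'
python3 plan.py 0.555 0.197 0.1875 177.4 1
python3 - <<'E'
from h import *
snap('side','side3.png'); crop('side3',225,165,325,270,5.5,'cs3.png')
snap('top','top3.png'); crop('top3',185,150,305,240,6,'ct3.png')
E
```

```text
time_s: 4.42
tcp_pos: [0.5556, 0.1958, 0.188]
ee_rot: [[-0.048, -0.999, 0.0], [-0.999, 0.048, 0.0], [-0.0, -0.0, -1.0]]
wrist_force: [0.8, 0.1, -4.3]
gripper_width: 0.137
time_s: 4.83
tcp_pos: [0.5553, 0.1957, 0.1872]
ee_rot: [[-0.048, -0.999, -0.001], [-0.999, 0.048, -0.0], [0.0, 0.001, -1.0]]
wrist_force: [0.4, 0.8, -4.3]
gripper_width: 0.136
t 4.8333 p [0.5553 0.1957 0.1872] rotvec tot [ 0.04 -0.02 -0.14] F [ 0.35  0.8  -4.33] g 0.136
[-0.13  0.03 -0.03] [ 0.04 -0.02 -0.14]
```

View pics/cs3.png

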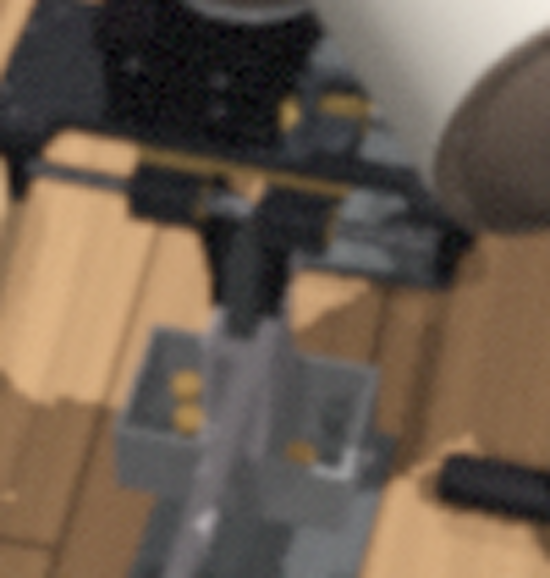

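View pics/ct3.png

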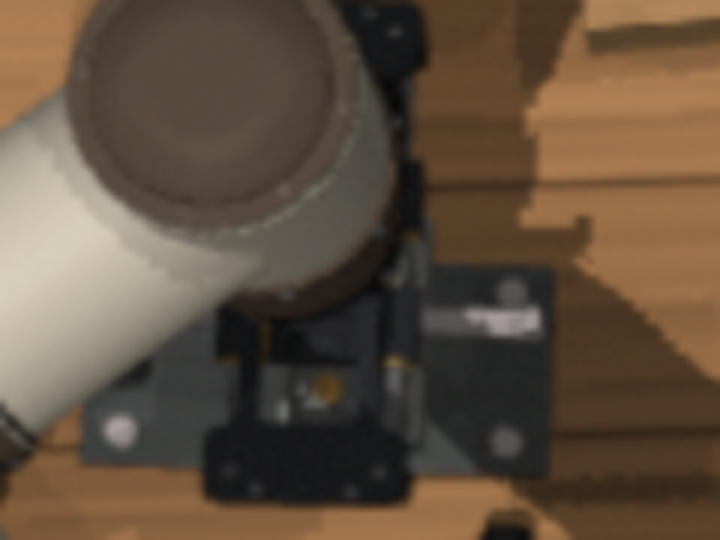

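```bash
python3 -m jog '[[0.6,0,0,0,0,0],[1.0,0,0,0,0,0],[1.0,0,0,0,0,0],[1.0,0,0,0,0,0],[0.8,0,0,0,0,0]]'
python3 plan.py 0.549 0.070 0.1875 177.4 1
```

```text
time_s: 5.35
tcp_pos: [0.5531, 0.1501, 0.1876]
ee_rot: [[-0.049, -0.999, -0.0], [-0.999, 0.049, -0.0], [0.0, 0.0, -1.0]]
wrist_force: [0.3, -0.5, -4.1]
gripper_width: 0.134
t 5.35 p [0.5531 0.1501 0.1876] rotvec tot [ 0.02 -0.02 -0.19] F [ 0.28 -0.53 -4.07] g 0.134
[8.03 0.02 0.01] [ 0.02 -0.02 -0.19]
```

```bash
python3 -m jog '[[0.8,0,0,0,0,0],[1.0,0,0,0,0,0],[1.0,0,0,0,0,0],[1.0,0,0,0,0,0],[0.6,0,0,0,0,0]]'
python3 -m jog '[[0.6,0,0,0,0,0],[1.0,0,0,0,0,0],[1.0,0,0,0,0,0],[0.6,0,0,0,0,0],[0.4,0,0,0,0,0]]'
python3 -m jog '[[0,0,-0.3,0,0,-0.7],[0,0,-0.3,0,0,-0.7],[0,0,-0.3,0,0,-0.7],[0,0,-0.3,0,0,-0.7],[0,0,0,0,0,-0.7]]'
python3 -m jog '[[0,0,0,0,0,0],[0,0,0,0,0,0],[0,0,0,0,0,0],[0,0,0,0,0,0],[0,0,0,0,0,0]]'
python3 plan.py 0.540 0.070 0.200 180.9 1
python3 - <<'E'
from h import *
snap('side','side4.png'); crop('side4',225,110,335,260,4,'cs4.png')
snap('top','top4.png'); crop('top4',235,150,405,240,4.5,'ct4.png')
E
```

```text
time_s: 5.77
tcp_pos: [0.551, 0.1065, 0.1876]
ee_rot: [[-0.049, -0.999, -0.0], [-0.999, 0.049, -0.0], [0.0, 0.0, -1.0]]
wrist_force: [-0.3, 0.1, -4.8]
gripper_width: 0.136
time_s: 6.18
tcp_pos: [0.5494, 0.0709, 0.1875]
ee_rot: [[-0.048, -0.999, -0.0], [-0.999, 0.048, -0.0], [0.0, 0.0, -1.0]]
wrist_force: [0.1, -0.3, -4.5]
gripper_width: 0.136
time_s: 6.6
tcp_pos: [0.5502, 0.0724, 0.2006]
ee_rot: [[0.015, -1.0, 0.002], [-1.0, -0.015, 0.001], [-0.001, -0.002, -1.0]]
wrist_force: [0.2, -0.5, -3.9]
gripper_width: 0.136
time_s: 7.02
tcp_pos: [0.5495, 0.0719, 0.1994]
ee_rot: [[0.013, -1.0, -0.0], [-1.0, -0.013, -0.0], [0.0, 0.0, -1.0]]
wrist_force: [-0.4, -0.5, -3.8]
gripper_width: 0.14
t 7.0167 p [0.5495 0.0719 0.1994] rotvec tot [ 0.02 -0.01 -0.13] F [-0.38 -0.46 -3.8 ] g 0.14
[ 0.18  0.95 -0.06] [ 0.02 -0.01 -0.13]
```

View pics/cs4.png

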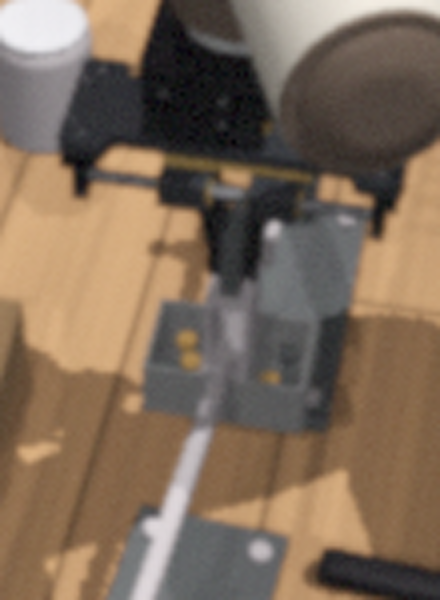

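View pics/ct4.png

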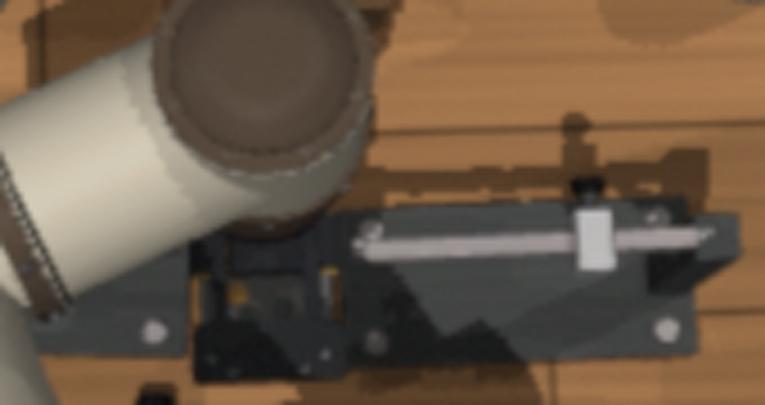

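```bash
python3 -m jog '[[0,0.2,0,0,0,0],[0,0.3,0,0,0,0],[0,0.3,0,0,0,0],[0,0.1,0,0,0,0],[0,0,0,0,0,0]]'
python3 plan.py 0.540 0.050 0.200 180.9 1
python3 - <<'E'
from h import *
crop('side0',270,110,325,190,7.5,'cb.png')
E
```

```text
time_s: 7.53
tcp_pos: [0.5401, 0.0718, 0.1997]
ee_rot: [[0.014, -1.0, 0.0], [-1.0, -0.014, 0.0], [-0.0, -0.0, -1.0]]
wrist_force: [-0.6, -0.6, -4.0]
gripper_width: 0.137
t 7.5333 p [0.5401 0.0718 0.1997] rotvec tot [-0.    0.   -0.12] F [-0.58 -0.58 -3.99] g 0.137
[ 2.18  0.04 -0.03] [-0.    0.   -0.12]
```

View pics/cb.png

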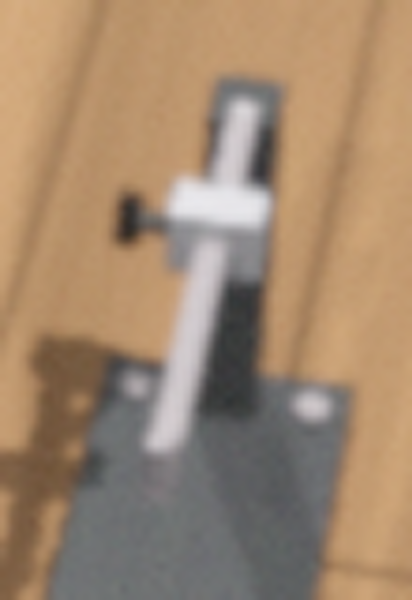

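Run:
```python
from h import *
s=load('side0')
S=lambda u,v:((u+.5)/7.5+269.5,(v+.5)/7.5+109.5)
for u,v in [(164,440),(185,360),(207,260),(236,150)]: print(onz(s,*S(u,v),.162).round(4))
print(onz(s,*S(160,485),.176).round(4), proj(s,[.54,.018,.176]),proj(s,[.54,.014,.162]))
for u,v in [(185,180),(272,190),(265,225),(168,215)]: print('cl',onz(s,*S(u,v),.17).round(4))
```

```text
[0.5423 0.0041 0.162 ]
[ 0.5421 -0.036   0.162 ]
[ 0.5434 -0.0883  0.162 ]
[ 0.5432 -0.1497  0.162 ]
[0.5378 0.0393 0.176 ] (291.5559550059758, 168.1314922650315) (291.6256062976364, 171.08697718957603)
cl [ 0.557  -0.1198  0.17  ]
cl [ 0.5259 -0.121   0.17  ]
cl [ 0.5254 -0.1018  0.17  ]
cl [ 0.5596 -0.0999  0.17  ]
```

```bash
python3 -m jog '[[0.5,0,0,0,0,0],[0.8,0,0,0,0,0],[0.8,0,0,0,0,0],[0.7,0,0,0,0,0],[0.6,0,0,0,0,0]]'
python3 plan.py 0.540 -0.02 0.200 180.9 1
python3 -m jog '[[0.4,0,0,0,0,0],[0.4,0,0,0,0,0],[0.4,0,0,0,0,0],[0.4,0,0,0,0,0],[0.3,0,0,0,0,0]]'
python3 plan.py 0.540 -0.02 0.200 180.9 1
python3 - <<'E'
from h import *
snap('side','side5.png'); crop('side5',245,100,335,220,5,'cs5.png')
E
```

```text
time_s: 7.95
tcp_pos: [0.541, 0.0366, 0.1995]
ee_rot: [[0.013, -1.0, -0.0], [-1.0, -0.013, -0.0], [0.0, 0.0, -1.0]]
wrist_force: [0.1, -0.4, -4.1]
gripper_width: 0.135
t 7.95 p [0.541  0.0366 0.1995] rotvec tot [ 0.01 -0.01 -0.18] F [ 0.13 -0.4  -4.13] g 0.135
[ 5.66  0.17 -0.05] [ 0.01 -0.01 -0.18]
time_s: 8.37
tcp_pos: [0.5413, 0.0184, 0.1996]
ee_rot: [[0.013, -1.0, -0.0], [-1.0, -0.013, -0.0], [0.0, 0.0, -1.0]]
wrist_force: [-0.4, 1.0, -4.2]
gripper_width: 0.14
t 8.3667 p [0.5413 0.0184 0.1996] rotvec tot [ 0.   -0.   -0.14] F [-0.39  0.99 -4.19] g 0.14
[ 3.84  0.18 -0.04] [ 0.   -0.   -0.14]
```

View pics/cs5.png

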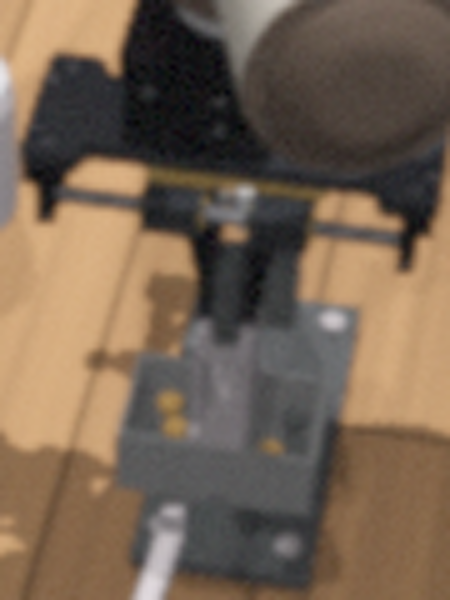

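```bash
python3 -m jog '[[0.6,0,0,0,0,0],[0.8,0,0,0,0,0],[0.8,0,0,0,0,0],[0.8,0,0,0,0,0],[0.8,0,0,0,0,0]]'
python3 -m jog '[[0.3,0,0,0,0,0],[0,0,0,0,0,0],[0,0,0,0,0,0],[0,0,0,0,0,0],[0,0,0,0,0,0]]'
python3 plan.py 0.540 -0.022 0.1765 180.9 1
python3 - <<'E'
from h import *
snap('side','side6.png'); crop('side6',245,80,335,200,5,'cs6.png')
E
```

```text
time_s: 8.83
tcp_pos: [0.5417, -0.0201, 0.1995]
ee_rot: [[0.013, -1.0, -0.0], [-1.0, -0.013, -0.0], [0.0, 0.0, -1.0]]
wrist_force: [0.4, -0.3, -4.4]
gripper_width: 0.131
time_s: 9.25
tcp_pos: [0.5418, -0.0219, 0.1996]
ee_rot: [[0.014, -1.0, 0.0], [-1.0, -0.014, 0.0], [-0.0, -0.0, -1.0]]
wrist_force: [0.5, -0.7, -3.5]
gripper_width: 0.136
t 9.25 p [ 0.5418 -0.0219  0.1996] rotvec tot [-0.    0.   -0.11] F [ 0.5  -0.75 -3.49] g 0.136
[0.01 0.18 2.31] [-0.    0.   -0.11]
```

View pics/cs6.png

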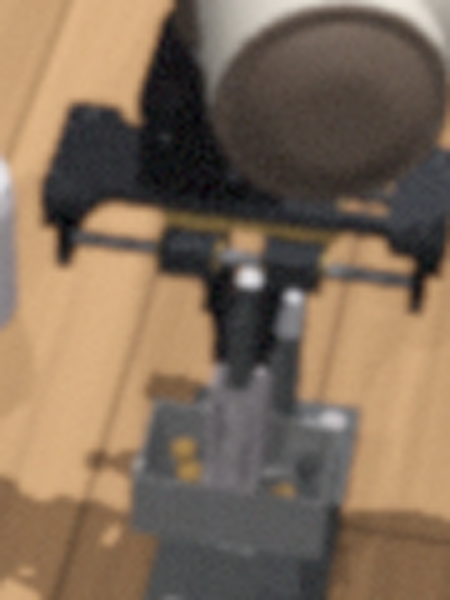

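```bash
python3 -m jog '[[0,0,0.4,0,0,0],[0,0,0.5,0,0,0],[0,0,0.5,0,0,0],[0,0,0.4,0,0,0],[0,0,0.2,0,0,0]]'
python3 -m jog '[[0,0,0.05,0,0,0],[0,0,0.05,0,0,0],[0,0,0.05,0,0,0],[0,0,0,0,0,0],[0,0,0,0,0,0]]'
python3 plan.py 0.541 -0.022 0.1765 180.9 1
```

```text
time_s: 9.72
tcp_pos: [0.5412, -0.0222, 0.1784]
ee_rot: [[0.013, -1.0, -0.002], [-1.0, -0.013, -0.0], [0.0, 0.002, -1.0]]
wrist_force: [0.3, -0.4, -3.7]
gripper_width: 0.136
time_s: 10.13
tcp_pos: [0.542, -0.0222, 0.1783]
ee_rot: [[0.013, -1.0, 0.0], [-1.0, -0.013, 0.0], [-0.0, -0.0, -1.0]]
wrist_force: [-0.5, -1.1, -5.0]
gripper_width: 0.135
t 10.1333 p [ 0.542  -0.0222  0.1783] rotvec tot [-0.03  0.   -0.14] F [-0.52 -1.05 -4.98] g 0.135
[-0.02  0.1   0.18] [-0.03  0.   -0.14]
```

```bash
python3 -m jog '[[0,0,0.05,0,0,0],[0,0,0.05,0,0,0],[0,0,0,0,0,0],[0,0,0,0,0,0],[0,0,0,0,0,0]]'
python3 -m jog '[[0,0,0.05,0,0,0],[0,0,0,0,0,0],[0,0,0,0,0,0],[0,0,0,0,0,0],[0,0,0,0,0,0]]'
```

```text
time_s: 10.55
tcp_pos: [0.5418, -0.0222, 0.1771]
ee_rot: [[0.013, -1.0, 0.0], [-1.0, -0.013, -0.0], [0.0, -0.0, -1.0]]
wrist_force: [-0.8, -0.3, -3.8]
gripper_width: 0.138
time_s: 10.97
tcp_pos: [0.5418, -0.0222, 0.1765]
ee_rot: [[0.013, -1.0, -0.0], [-1.0, -0.013, 0.0], [-0.0, 0.0, -1.0]]
wrist_force: [0.1, -0.4, -5.5]
gripper_width: 0.137
```

```bash
python3 -m jog '[[0,0,0.05,0,0,0],[0,0,0,0,0,0],[0,0,0,0,0,0],[0,0,0,0,0,0],[0,0,0,0,0,0]]'
python3 -m jog '[[0,0,0.05,0,0,0],[0,0,0,0,0,0],[0,0,0,0,0,0],[0,0,0,0,0,0],[0,0,0,0,0,0]]'
```

```text
time_s: 11.38
tcp_pos: [0.5418, -0.0222, 0.1765]
ee_rot: [[0.014, -1.0, 0.0], [-1.0, -0.014, -0.0], [0.0, -0.0, -1.0]]
wrist_force: [-2.6, 0.6, 0.8]
gripper_width: 0.138
time_s: 11.8
tcp_pos: [0.5419, -0.0222, 0.1765]
ee_rot: [[0.014, -1.0, 0.001], [-1.0, -0.014, -0.0], [0.0, -0.001, -1.0]]
wrist_force: [-4.2, 2.1, 4.6]
gripper_width: 0.136
```

```bash
python3 -m jog '[[0,0,-0.08,0,0,0],[0,0,0,0,0,0],[0,0,0,0,0,0],[0,0,0,0,0,0],[0,0,0,0,0,0]]'
python3 -m jog '[[0.3,0,0,0,0,0],[0.5,0,0,0,0,0],[0.5,0,0,0,0,0],[0.5,0,0,0,0,0],[0.3,0,0,0,0,0]]'
python3 plan.py 0.5425 -0.075 0.1765 180.9 1
```

```text
time_s: 12.22
tcp_pos: [0.5419, -0.0222, 0.1765]
ee_rot: [[0.013, -1.0, 0.0], [-1.0, -0.013, -0.0], [0.0, -0.0, -1.0]]
wrist_force: [-3.3, 1.8, 3.7]
gripper_width: 0.134
time_s: 12.63
tcp_pos: [0.5429, -0.0434, 0.1765]
ee_rot: [[0.013, -1.0, 0.002], [-1.0, -0.013, 0.0], [-0.0, -0.002, -1.0]]
wrist_force: [0.3, 4.6, 1.4]
gripper_width: 0.134
t 12.6333 p [ 0.5429 -0.0434  0.1765] rotvec tot [-0.1   0.03 -0.15] F [0.27 4.65 1.41] g 0.134
[3.15 0.08 0.  ] [-0.1   0.03 -0.15]
```

```bash
python3 -m jog '[[0,0,-0.05,0,0,0],[0,0,0,0,0,0],[0,0,0,0,0,0],[0,0,0,0,0,0],[0,0,0,0,0,0]]'
python3 -m jog '[[0,0,0,0,0,0],[0,0,0,0,0,0],[0,0,0,0,0,0],[0,0,0,0,0,0],[0,0,0,0,0,0]]'
python3 plan.py 0.5425 -0.075 0.1765 180.9 1
```

```text
time_s: 13.05
tcp_pos: [0.5418, -0.0436, 0.1765]
ee_rot: [[0.013, -1.0, -0.001], [-1.0, -0.013, -0.001], [0.001, 0.001, -1.0]]
wrist_force: [0.9, -1.7, -2.3]
gripper_width: 0.133
time_s: 13.47
tcp_pos: [0.5415, -0.0432, 0.1765]
ee_rot: [[0.013, -1.0, -0.001], [-1.0, -0.013, -0.0], [0.0, 0.001, -1.0]]
wrist_force: [-0.3, -1.8, -2.9]
gripper_width: 0.135
t 13.4667 p [ 0.5415 -0.0432  0.1765] rotvec tot [ 0.08 -0.   -0.14] F [-0.33 -1.8  -2.94] g 0.135
[ 3.18 -0.05  0.  ] [ 0.08 -0.   -0.14]
```

```bash
python3 -m jog '[[0.3,0,0,0,0,0],[0.4,0,0,0,0,0],[0.4,0,0,0,0,0],[0.4,0,0,0,0,0],[0.3,0,0,0,0,0]]'
python3 -m jog '[[0.2,0,0,0,0,0],[0.2,0,0,0,0,0],[0.2,0,0,0,0,0],[0.2,0,0,0,0,0],[0.1,0,0,0,0,0]]'
python3 plan.py 0.5425 -0.080 0.1765 180.9 1
python3 - <<'E'
from h import *
snap('top','top7.png'); crop('top7',300,160,410,240,7,'ct7.png')
snap('side','side7.png'); crop('side7',255,80,335,180,5.5,'cs7.png')
E
```

```text
time_s: 13.88
tcp_pos: [0.5421, -0.0617, 0.1765]
ee_rot: [[0.013, -1.0, -0.001], [-1.0, -0.013, -0.0], [-0.0, 0.001, -1.0]]
wrist_force: [0.2, -0.2, -4.8]
gripper_width: 0.139
time_s: 14.3
tcp_pos: [0.5423, -0.0705, 0.1767]
ee_rot: [[0.013, -1.0, -0.0], [-1.0, -0.013, -0.0], [0.0, 0.0, -1.0]]
wrist_force: [-0.3, 0.8, -4.7]
gripper_width: 0.132
t 14.3 p [ 0.5423 -0.0705  0.1767] rotvec tot [ 0.02 -0.   -0.15] F [-0.34  0.78 -4.65] g 0.132
[ 0.95 -0.    0.02] [ 0.02 -0.   -0.15]
```

View pics/ct7.png

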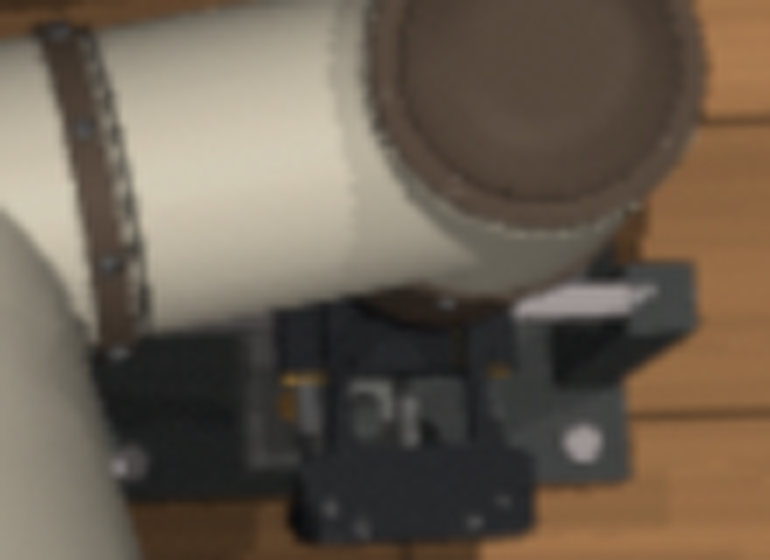

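View pics/cs7.png

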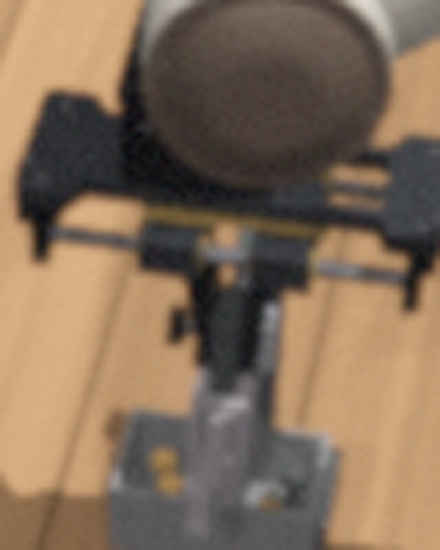

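```bash
python3 -m jog '[[0.2,0,0.01,0,0,0],[0.2,0,0.01,0,0,0],[0.2,0,0,0,0,0],[0,0,0,0,0,0],[0,0,0,0,0,0]]'
python3 -m jog '[[0.05,0,0,0,0,0],[0.05,0,0,0,0,0],[0.05,0,0,0,0,0],[0,0,0,0,0,0],[0,0,0,0,0,0]]'
python3 -m jog '[[0.05,0,0,0,0,0],[0.05,0,0,0,0,0],[0,0,0,0,0,0],[0,0,0,0,0,0],[0,0,0,0,0,0]]'
```

```text
time_s: 14.82
tcp_pos: [0.5425, -0.0763, 0.1766]
ee_rot: [[0.013, -1.0, -0.0], [-1.0, -0.013, -0.0], [0.0, 0.0, -1.0]]
wrist_force: [-0.0, 1.0, -5.3]
gripper_width: 0.135
time_s: 15.23
tcp_pos: [0.5426, -0.0776, 0.1766]
ee_rot: [[0.013, -1.0, 0.0], [-1.0, -0.013, 0.0], [-0.0, -0.0, -1.0]]
wrist_force: [0.5, -0.0, -4.9]
gripper_width: 0.137
time_s: 15.65
tcp_pos: [0.5426, -0.0787, 0.1766]
ee_rot: [[0.013, -1.0, -0.0], [-1.0, -0.013, -0.0], [0.0, 0.0, -1.0]]
wrist_force: [0.8, 0.5, -4.1]
gripper_width: 0.134
```

```bash
python3 -m jog '[[0.05,0,0.02,0,0,0],[0.05,0,0,0,0,0],[0,0,0,0,0,0],[0,0,0,0,0,0],[0,0,0,0,0,0]]'
python3 -m jog '[[0.05,0,0,0,0,0],[0,0,0,0,0,0],[0,0,0,0,0,0],[0,0,0,0,0,0],[0,0,0,0,0,0]]'
python3 -m jog '[[0.05,0,0,0,0,0],[0,0,0,0,0,0],[0,0,0,0,0,0],[0,0,0,0,0,0],[0,0,0,0,0,0]]'
```

```text
time_s: 16.07
tcp_pos: [0.5427, -0.0797, 0.1765]
ee_rot: [[0.013, -1.0, 0.0], [-1.0, -0.013, -0.0], [0.0, -0.0, -1.0]]
wrist_force: [-0.8, -0.7, -4.5]
gripper_width: 0.134
time_s: 16.48
tcp_pos: [0.5427, -0.0802, 0.1765]
ee_rot: [[0.013, -1.0, 0.0], [-1.0, -0.013, -0.0], [0.0, -0.0, -1.0]]
wrist_force: [0.1, 0.1, -2.7]
gripper_width: 0.135
time_s: 16.9
tcp_pos: [0.5427, -0.0806, 0.1765]
ee_rot: [[0.013, -1.0, 0.0], [-1.0, -0.013, -0.0], [0.0, -0.0, -1.0]]
wrist_force: [1.0, 0.1, -2.4]
gripper_width: 0.133
```

```bash
python3 -m jog '[[0.05,0,0,0,0,0],[0,0,0,0,0,0],[0,0,0,0,0,0],[0,0,0,0,0,0],[0,0,0,0,0,0]]'
python3 -m jog '[[0.04,0,0,0,0,0],[0,0,0,0,0,0],[0,0,0,0,0,0],[0,0,0,0,0,0],[0,0,0,0,0,0]]'
python3 -m jog '[[0.04,0,0,0,0,0],[0,0,0,0,0,0],[0,0,0,0,0,0],[0,0,0,0,0,0],[0,0,0,0,0,0]]'
```

```text
time_s: 17.32
tcp_pos: [0.5427, -0.0811, 0.1765]
ee_rot: [[0.013, -1.0, 0.0], [-1.0, -0.013, -0.0], [0.0, -0.0, -1.0]]
wrist_force: [-0.3, 0.3, -2.9]
gripper_width: 0.139
time_s: 17.73
tcp_pos: [0.5427, -0.0816, 0.1765]
ee_rot: [[0.013, -1.0, 0.0], [-1.0, -0.013, 0.0], [-0.0, -0.0, -1.0]]
wrist_force: [-0.5, 1.5, -2.4]
gripper_width: 0.136
time_s: 18.15
tcp_pos: [0.5427, -0.082, 0.1765]
ee_rot: [[0.013, -1.0, 0.0], [-1.0, -0.013, -0.0], [0.0, -0.0, -1.0]]
wrist_force: [0.3, 2.6, -2.2]
gripper_width: 0.135
```

```bash
python3 -m jog '[[0.02,0,0,0,0,0],[0,0,0,0,0,0],[0,0,0,0,0,0],[0,0,0,0,0,0],[0,0,0,0,0,0]]'
python3 -m jog '[[0.02,0,0,0,0,0],[0,0,0,0,0,0],[0,0,0,0,0,0],[0,0,0,0,0,0],[0,0,0,0,0,0]]'
```

```text
time_s: 18.57
tcp_pos: [0.5427, -0.0821, 0.1765]
ee_rot: [[0.013, -1.0, 0.0], [-1.0, -0.013, 0.0], [-0.0, -0.0, -1.0]]
wrist_force: [-0.9, 2.0, -1.4]
gripper_width: 0.135
time_s: 18.98
tcp_pos: [0.5427, -0.0823, 0.1765]
ee_rot: [[0.013, -1.0, 0.0], [-1.0, -0.013, 0.0], [-0.0, -0.0, -1.0]]
wrist_force: [-0.5, 3.2, 0.4]
gripper_width: 0.138
```

```bash
python3 -m jog '[[0.02,0,-0.02,0,0,0],[0,0,0,0,0,0],[0,0,0,0,0,0],[0,0,0,0,0,0],[0,0,0,0,0,0]]'
python3 -m jog '[[0.02,0,0,0,0,0],[0,0,0,0,0,0],[0,0,0,0,0,0],[0,0,0,0,0,0],[0,0,0,0,0,0]]'
```

```text
time_s: 19.4
tcp_pos: [0.5426, -0.0827, 0.1765]
ee_rot: [[0.013, -1.0, -0.0], [-1.0, -0.013, -0.0], [0.0, 0.0, -1.0]]
wrist_force: [0.4, 1.2, -2.3]
gripper_width: 0.136
time_s: 19.82
tcp_pos: [0.5425, -0.0828, 0.1765]
ee_rot: [[0.013, -1.0, -0.0], [-1.0, -0.013, -0.0], [0.0, 0.0, -1.0]]
wrist_force: [1.5, 1.7, -2.1]
gripper_width: 0.134
```

Run:
```python
from h import *
for i in range(4): 
    s=sense(); print(s['wrist_force'].round(2))
snap('side','side8.png'); crop('side8',255,80,335,180,5.5,'cs8.png')
```

```text
[ 1.47  1.66 -2.09]
[ 1.47  1.66 -2.09]
[ 1.47  1.66 -2.09]
[ 1.47  1.66 -2.09]
```

View pics/cs8.png

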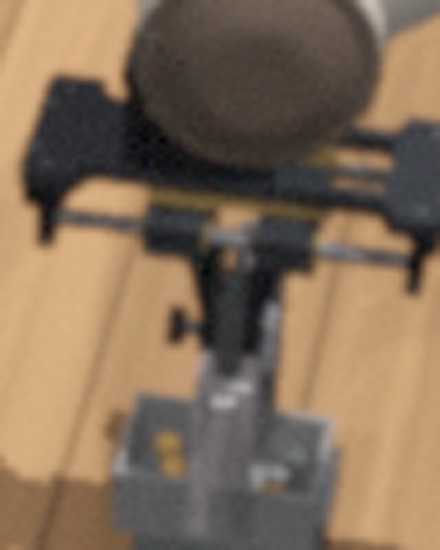

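```bash
python3 -m jog '[[0.03,0,-0.02,0,0,0],[0,0,0,0,0,0],[0,0,0,0,0,0],[0,0,0,0,0,0],[0,0,0,0,0,0]]'
python3 -m jog '[[0.03,0,0,0,0,0],[0,0,0,0,0,0],[0,0,0,0,0,0],[0,0,0,0,0,0],[0,0,0,0,0,0]]'
python3 -m jog '[[0.03,0,0,0,0,0],[0,0,0,0,0,0],[0,0,0,0,0,0],[0,0,0,0,0,0],[0,0,0,0,0,0]]'
```

```text
time_s: 20.28
tcp_pos: [0.5423, -0.0832, 0.1766]
ee_rot: [[0.013, -1.0, -0.001], [-1.0, -0.013, -0.0], [0.0, 0.001, -1.0]]
wrist_force: [-0.1, 0.5, -4.0]
gripper_width: 0.135
time_s: 20.7
tcp_pos: [0.5426, -0.0834, 0.1768]
ee_rot: [[0.013, -1.0, -0.0], [-1.0, -0.013, 0.0], [-0.0, 0.0, -1.0]]
wrist_force: [-0.2, 0.2, -4.9]
gripper_width: 0.136
time_s: 21.12
tcp_pos: [0.5426, -0.0836, 0.1769]
ee_rot: [[0.013, -1.0, 0.0], [-1.0, -0.013, 0.0], [-0.0, -0.0, -1.0]]
wrist_force: [0.0, 0.4, -4.1]
gripper_width: 0.137
```

```bash
python3 -m jog '[[0.05,0,0,0,0,0],[0,0,0,0,0,0],[0,0,0,0,0,0],[0,0,0,0,0,0],[0,0,0,0,0,0]]'
python3 -m jog '[[0.04,0,0,0,0,0],[0,0,0,0,0,0],[0,0,0,0,0,0],[0,0,0,0,0,0],[0,0,0,0,0,0]]'
python3 -m jog '[[0.04,0,0,0,0,0],[0,0,0,0,0,0],[0,0,0,0,0,0],[0,0,0,0,0,0],[0,0,0,0,0,0]]'
```

```text
time_s: 21.53
tcp_pos: [0.5426, -0.0842, 0.1769]
ee_rot: [[0.013, -1.0, 0.0], [-1.0, -0.013, 0.0], [-0.0, -0.0, -1.0]]
wrist_force: [-0.2, 0.1, -4.9]
gripper_width: 0.134
time_s: 21.95
tcp_pos: [0.5426, -0.0846, 0.1768]
ee_rot: [[0.013, -1.0, -0.0], [-1.0, -0.013, -0.0], [0.0, 0.0, -1.0]]
wrist_force: [0.1, 0.1, -4.5]
gripper_width: 0.137
time_s: 22.37
tcp_pos: [0.5427, -0.0847, 0.1769]
ee_rot: [[0.013, -1.0, 0.0], [-1.0, -0.013, 0.0], [-0.0, -0.0, -1.0]]
wrist_force: [0.7, 2.3, -3.9]
gripper_width: 0.137
```

```bash
python3 -m jog '[[0.01,0,0.03,0,0,0],[0,0,0,0,0,0],[0,0,0,0,0,0],[0,0,0,0,0,0],[0,0,0,0,0,0]]'
python3 -m jog '[[0.01,0,0,0,0,0],[0,0,0,0,0,0],[0,0,0,0,0,0],[0,0,0,0,0,0],[0,0,0,0,0,0]]'
```

```text
time_s: 22.78
tcp_pos: [0.5427, -0.0848, 0.1767]
ee_rot: [[0.014, -1.0, 0.0], [-1.0, -0.014, 0.0], [-0.0, -0.0, -1.0]]
wrist_force: [-1.3, 5.4, -2.1]
gripper_width: 0.134
time_s: 23.2
tcp_pos: [0.5427, -0.0848, 0.1767]
ee_rot: [[0.013, -1.0, 0.0], [-1.0, -0.013, 0.001], [-0.001, -0.0, -1.0]]
wrist_force: [-1.0, 5.0, -1.1]
gripper_width: 0.135
```

```bash
python3 -m jog '[[0,0,0,0,0,0],[0,0,0,0,0,0],[0,0,0,0,0,0],[0,0,0,0,0,0],[0,0,0,0,0,0]]'
```

```text
time_s: 23.62
tcp_pos: [0.5427, -0.0847, 0.1767]
ee_rot: [[0.013, -1.0, 0.0], [-1.0, -0.013, 0.001], [-0.001, -0.0, -1.0]]
wrist_force: [-1.2, 5.2, -1.9]
gripper_width: 0.135
```

```bash
python3 -m jog '[[0,0,0,0,0,0],[0,0,0,0,0,0],[0,0,0,0,0,0],[0,0,0,0,0,0],[0,0,0,0,0,0]]' 3.5
python3 -m jog '[[0,0,0,0,0,0],[0,0,0,0,0,0],[0,0,0,0,0,0],[0,0,0,0,0,0],[0,0,0,0,0,0]]'
python3 - <<'E'
from h import *
snap('side','side9.png'); crop('side9',255,80,335,180,5.5,'cs9.png')
E
```

```text
time_s: 24.03
tcp_pos: [0.5429, -0.0856, 0.1769]
ee_rot: [[0.013, -1.0, 0.001], [-1.0, -0.013, -0.001], [0.001, -0.001, -1.0]]
wrist_force: [1.0, 0.0, -0.5]
gripper_width: 0.378
time_s: 24.45
tcp_pos: [0.5427, -0.0852, 0.1766]
ee_rot: [[0.013, -1.0, 0.0], [-1.0, -0.013, -0.0], [0.0, -0.0, -1.0]]
wrist_force: [-0.3, -1.5, 0.8]
gripper_width: 0.402
```

View pics/cs9.png

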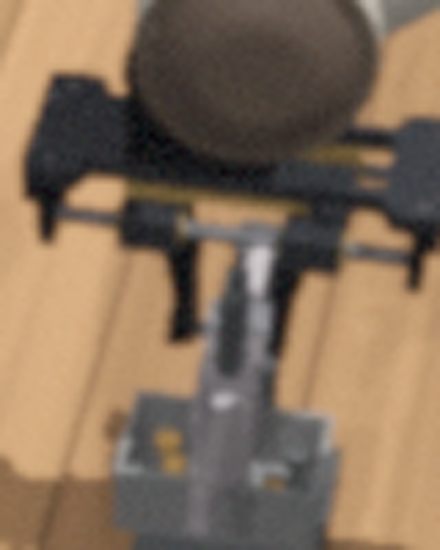

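```bash
python3 -m jog '[[0,0,-0.5,0,0,0],[0,0,-1.2,0,0,0],[0,0,-1.6,0,0,0],[0,0,-2,0,0,0],[0,0,-2,0,0,0]]'
python3 -m jog '[[-2.5,0,-1,0,0,0],[-4,0,0,0,0,0],[-4,0,0,0,0,0],[-4,0,0,0,0,0],[-4,0,0,0,0,0]]'
python3 -m jog '[[-3,0,0,0,0,0],[-3,0,0,0,0,0],[-2,0,0,0,0,0],[0,0,0,0,0,0],[0,0,0,0,0,0]]'
python3 - <<'E'
from h import *
snap('side','side10.png'); crop('side10',250,100,330,190,6,'cs10.png')
snap('top','top10.png'); crop('top10',290,160,410,240,6.5,'ct10.png')
E
```

```text
time_s: 24.92
tcp_pos: [0.5425, -0.0852, 0.2505]
ee_rot: [[0.013, -1.0, -0.001], [-1.0, -0.013, -0.0], [0.0, 0.001, -1.0]]
wrist_force: [0.0, 0.3, 0.7]
gripper_width: 0.401
time_s: 25.33
tcp_pos: [0.5399, 0.1014, 0.2604]
ee_rot: [[0.013, -1.0, 0.001], [-1.0, -0.013, 0.0], [-0.0, -0.001, -1.0]]
wrist_force: [0.4, -0.0, -0.4]
gripper_width: 0.401
time_s: 25.75
tcp_pos: [0.5389, 0.1807, 0.2596]
ee_rot: [[0.015, -1.0, -0.0], [-1.0, -0.015, -0.0], [0.0, 0.0, -1.0]]
wrist_force: [0.2, -0.3, 0.9]
gripper_width: 0.402
```

View pics/cs10.png

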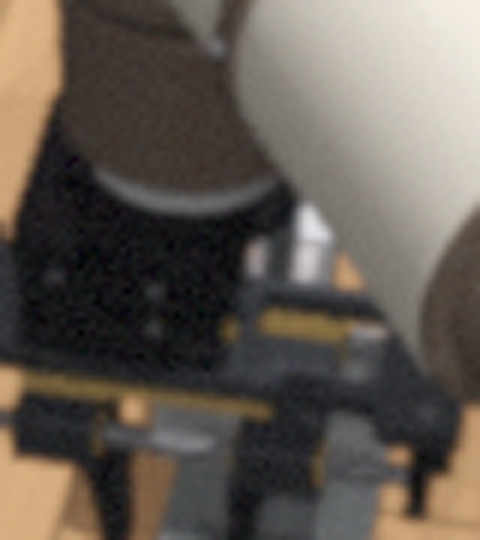

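View pics/ct10.png

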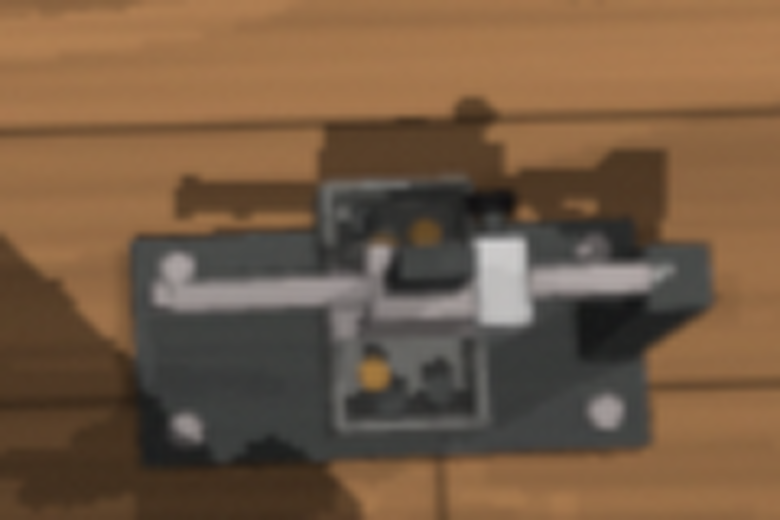

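Run:
```python
from h import *
t=load('top10'); t0=load('top0')
C=lambda u,v:((u+.5)/6.5+289.5,(v+.5)/6.5+159.5)
for n,u,v,z in [('clTL',474,238,.17),('clTR',525,236,.17),('clBR',530,325,.17),('clBL',478,327,.17),('tabTL',402,247,.212),('tabTR',471,246,.212),('loopL',370,305,.167),('loopR',475,303,.167),('trayL',335,429,.112),('trayR',488,427,.112)]: print(n,onz(t,*C(u,v),z).round(4))
# clamp shift by bright mask centroid/edges
for c in (t0,t):
    f=c['frame'][185:215,355:385].astype(int); m=(f.min(2)>190)
    ys,xs=np.where(m); print(m.sum(),xs.mean()+355,ys.mean()+185, xs.min()+355,xs.max()+355)
    print(c['frame'][203,358:382].mean(1).round().astype(int), c['frame'][197,360:380].mean(1).round().astype(int))
```

```text
clTL [ 0.5587 -0.1012  0.17  ]
clTR [ 0.559  -0.1206  0.17  ]
clBR [ 0.5247 -0.1207  0.17  ]
clBL [ 0.5245 -0.101   0.17  ]
tabTL [ 0.5488 -0.0681  0.212 ]
tabTR [ 0.5485 -0.0934  0.212 ]
loopL [ 0.5344 -0.0608  0.167 ]
loopR [ 0.5342 -0.1008  0.167 ]
trayL [ 0.4934 -0.0514  0.112 ]
trayR [ 0.4927 -0.1119  0.112 ]
73 366.63013698630135 202.56164383561645 364 370
[168 168 160 146 135 152 199 205 206 207 205 202 181 146 158 164 169 169
 170 170 171 170 170 170] [ 66  63 107 165 196 200 200 200 199 196 167  87  74  74  74  74  73  73
  81 101]
27 366.6666666666667 198.77777777777777 364 369
[ 40  40  43  65 100 146 183 188 189 189 188 185 168 142 153 156 157 159
 164 164 163 164 164 165] [ 61  60  96 154 192 196 196 197 195 192 162  83  69  71  71  70  70  68
  73  91]
```

In the top crop the loop plate's right edge (475,303) meets the clamp's left face (475,240–327). The clamp's edges are at the same pixels as before, and the caddy hangs level with the gripper well clear. I'm handing the job in.

```bash
python3 -c "
from station import finish_job; print(finish_job())"
```

```text
the job is handed in; nothing more can be done
None
```

The grey caddy now hangs on the second rail, pressed snug against the clamp block. I handed the job in at about 26 s of robot time.

**What I did:**
- I gripped the tab and lifted the caddy 23 mm, then took it past rail A's end stop. I raised it 12 mm and turned it about 3.5° in the gap, then threaded it over rail B's stop and set it down.
- I slid it to the clamp, held a steady push of 5.0–5.4 N for about 0.8 s, then let go and backed away.

**Last checks (top view):**
- **Fit:** the loop's leading edge is at y ≈ -0.1008 m and the clamp's face is at about -0.101 m, so there is no visible gap.
- **Clamp:** its edges sit on the same pixels as before the job, so it did not move.
- **Gripper:** the fingers were open and clear, with the wrist force near zero.

**What was off:**
- The first set-down pressed the caddy on rail B with about 9 N before I eased off. That load caused a false rise in force at y ≈ -0.082 m, before real contact at about -0.085 m.
- For the last few millimetres of the slide the caddy was carried about 0.3 mm above the rail, then lowered before the final push.
- The last side picture was blocked by the arm, so the final state rests on the top view only. I did not re-measure the other objects on the bench; no contact with them was seen or felt.

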